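Hang the tongs caddy on its stud

ROBOT

A 7-joint arm with a two-finger parallel gripper is mounted at the origin on the work surface. World frame = base frame: x ahead of the robot, y to its left, z up, the work surface at z = 0. Lengths are in m, angles in rad, forces in N, time in s.
With the tool pointing down it reaches from about 0.4 to 0.9 m from the base axis. Payload 5.5 kg.
Tool frame: the origin (TCP) lies at the very end of the fingers, on their centre line; the grasp point (between the pads) lies 19 mm behind it; z points along the fingers, y is the direction in which the jaws open and shut (so a half turn about z gives the same grasp; the last joint's range is limited). The gripper opens to 85 mm and grips with 20 to 120 N. Pads are 22 mm wide; open, the fingers measure 114 mm over their backs; the gripper's body (76 mm by 85 mm) begins 54 mm behind the grasp point. The pads swing forward as they close: fully open they stand 13 mm farther back than shut.
Start: joints at [0.263, 0.501, -0.427, 1.55, 0.221, 1.138, -0.21], TCP at [0.65, 0, 0.231] pointing down, gripper open.
Joint ranges: [-2.88, 2.88], [-0.31, 2.03], [-1.54, 1.56], [0.2, 2.42], [-1.41, 4.55], [0.19, 2.02], [-2.57, 2.57]. Speed limits (rad/s): [2.57, 2.57, 3.14, 3.14, 3.14, 3.14, 3.14].

INTERFACE

Orientations are given as a unit quaternion [w, x, y, z].
In Python, from cell import monitor, capture, workorder, nets gives the robot as it stands.
- The arm moves only by the tool jog_arm, never from a script. Its argument "steps" is a list of rows, each a list of 7 numbers: the turn, a rotation vector about the tool's x, y, z in rad, then the shift along the tool's x, y, z in m, then the opening, from 0 (shut) to 1 (fully open). In form: [[rx, ry, rz, x, y, z, grip], ...]. A call has 1 to 12 rows; each row is the pose to reach, as a shift and turn from the pose measured when the call began, along the tool's axes at that moment; what a row does not reach only later rows make up. A row lasts 1/8 s, in which the tool goes at most 62.5 mm and 10.7 degrees, less where a joint would pass 70% of its speed; a pose out of reach is approached as far as the arm can. A call with a gripper value outside its range is refused whole. The fingers move at their own pace and stop on an object; "grip_force" is the grip in N (left out, the last holds). Time passes only in rows, so rows that repeat a pose let the fingers close. It gives the time, the measured TCP pose, the force and the opening at its end, in the units of the state.
- monitor.state(): the state, without advancing time (a new reading comes with each control period).
- capture(name): name is "scene" or "side" or "wrist"; returns a dict with "img" (420x560x3 uint8, red, green, blue), "fx", "fy", "cx", "cy" (pixels), "position" and "attitude" of the camera in the world; the wrist camera has in their place "mount" (4x4, takes a point from camera to tool coordinates, whose origin is the TCP and whose axes are the flange's). Camera axes: x right, y down, z forward; pixel columns grow to the right and rows downward; lengths in m; the calibration is good to about 2 mm. A picture is of the moment at which its call begins: read the wrist's pose just before it. There is no depth.
- workorder.job_done(): hands the job in, once; it reports no verdict.
Trained networks look in a picture, given as the dict that the camera call returned (one of the last four; its "shot" number tells which), for a name from the list of things; names that differ only in an ending like _2 or _b are one class to them, and where a whole thing is asked for, a point or a joint stands for the part that bears it (a point fixed in the world has none). Each returns a list of dicts, best first, with "score" (0 to 1); they miss things now and then, are a little off and sometimes report something else, mostly with a low value. They report only what shows in the picture. A call takes as long as a camera call. They do not tell look-alikes from the thing itself.
- nets.trace(picture, target): "mask" (420x560 bool, what is visible of it).
- nets.mark_of(picture, target): "point" ([x, y, z] in m, in the coordinates of the camera as it stood for that picture, good to about 4 mm: a listed point, or the origin of a listed thing).
The state is a dict: "time": time; "q": joint angles; "qvel": joint speeds; "effort": joint torques, N m; "ee_pos": TCP position; "ee_rot": TCP orientation; "wrist_force": force on the tool from outside, world axes, zero at the start; "ft_torque": the same for the moment, N m; "gripper_width": finger opening in m.
Only numpy, scipy, OpenCV 4.12 (cv2) and the standard library are available. Lean on these libraries where they do the work, as an engineer would, in place of code of your own. Each camera call takes 0.05 s, during which the arm holds its last target. There are 200 camera calls.

TASK

Pick the steel tongs caddy up off the buffet counter, slip the keyhole in its back plate over the headed stud on the upright board, and slide it fully down so that the stud locks in the narrow slot; then let go and leave it hanging upright against the board. The stud may sit anywhere along its short rail, so find it by gentle feel: never press, rub or knock the caddy against the board or stud with more than about 25 N, and do not disturb the drink can, fuel tin or bowl.

Things in the scene. Friction and masses are not known exactly. Their poses are not given: they have to be found in the camera images.
- caddy: Loose open-topped two-pocket steel caddy, 0.28 to 0.42 kg, upright on the counter. Origin: middle of the bottom edge of the back plate's REAR face; x from rear to front (pockets), y along the width, z up. Back plate 90 wide, 4 thick (x 0 to 4), 130 tall. Pocket box x 0 to 64, y -45 to 45, z 0 to 70, walls 3, with a 10 thick centre wall.
- grip (a point): Middle of the caddy's black carrying grip, (44, 0, 95) mm in the caddy's frame. The grip is 10 thick (y), 24 long (x 32 to 56) and rises from the pocket rim at z=70 to z=105; pinch it across y from above. Axes as the caddy's.
- keyhole (a point): Centre of the keyhole's round entry hole on the REAR face of the back plate: (0, 0, 90) mm in the caddy's frame, axes as the caddy's. The hole goes through the plate, 20 across; from it a slot 9.5 wide runs UP to its closed end, with a bevelled funnel between hole and slot.
- slot_end (a point): Closed upper end of the keyhole's slot on the rear face of the back plate: (0, 0, 116) mm in the caddy's frame, axes as the caddy's. It rests on top of the stud's shank when locked.
- station: Fixed upright white board, 160 wide, 16 thick, 185 tall, on a 10 thick steel foot that lies behind it and reaches 40 in front. Origin: on the counter under the middle of the board's FRONT face (x=0); x points out of that face, away from the robot, y along the width, z up. Locked, the caddy's axes lie along these and its origin is at z=52; with the entry hole on the stud it is at z=75.
- rail_mid (a point): Middle of the stud's level rail on the board's front face: (0, 0, 165) mm in the station's frame, same axes. The steel stud sticks out along +x at this height: shank 6 diameter up to x=8, then a round head 14 diameter from x=8 to x=13. It is held firmly, anywhere from y=-12 to y=+12 mm along the rail; where is not reported.
- drink_can: Bystander: drink can, 66 diameter, 115 tall, standing; origin at the centre of its underside.
- fuel_tin: Bystander: squat tin of burner fuel, 84 diameter, 58 tall, standing; origin at the centre of its underside.
- bowl: Bystander: white bowl, 110 across the rim, 50 tall; origin at the centre of its underside.
Mind the look-alikes: they are no part of the job. What is shaped like the caddy but yellow is not meant. Of the things that look like the station, take the one that is farthest to the robot's right at the start.

How it is judged:
On the way, in this order (a step that is already met when the one before it is completed fails the run):
1. the caddy is lifted clear of the counter (height (world z) of caddy above 0.03 m), for 0.1 s.
2. the entry hole has gone over the stud's head: the plate at the keyhole within 8 mm of the board, the hole within 10 mm of the stud's height, not yet slid down (x of keyhole in the frame of station between -0.004 and 0.008 m and z of keyhole in the frame of station between 0.155 and 0.175 m and y of keyhole in the frame of station between -0.018 and 0.018 m), for 0.05 s.
At the end, for the whole second after the job is handed in: The caddy hangs at rest, released, on the stud with the shank at the closed end of the slot: its bottom 46 to 58 mm above the counter, the plate at the keyhole within 7 mm of the board, the keyhole within 20 mm of the rail's middle sideways, the caddy upright within 0.15 rad (z of caddy in the frame of station between 0.046 and 0.058 m and x of keyhole in the frame of station between -0.004 and 0.007 m and y of keyhole in the frame of station between -0.02 and 0.02 m and angle between caddy's own z axis and vertical below 0.15 rad and linear speed of caddy below 0.02 m/s and contact force between caddy and the fingers below 0.2 N); the robot touches nothing.
It fails at once if the caddy is pressed or knocked against the board or stud with more than 28 N (contact force between caddy and station above 28 N).
It fails at once if the drink can is moved by more than 20 mm (distance of drink_can from where it was at the start of the episode above 0.02 m).
It fails at once if the fuel tin is moved by more than 20 mm (distance of fuel_tin from where it was at the start of the episode above 0.02 m).
It fails at once if the bowl is moved by more than 20 mm (distance of bowl from where it was at the start of the episode above 0.02 m).
It also fails if it takes over 54 s, if anything falls off the work surface, if the arm or the gripper's body presses on something with over 40 N, if the wrist force passes 120 N, or if a joint passes its speed limit or range.

## Working session

There is one attempt and no reset: what is moved stays moved. The work goes in short steps, Python scripts to look and compute and a tool call to move; the robot and the scene stay as the last step left them, time stands still between calls to the robot, and variables do not carry over. Pictures are saved under pics/ and viewed, about 8 in all and at most 12, crops included, and the job is handed in when it is done.

Besides the shell and the picture viewer there is one more tool, called after "Emit:" by a JSON object that holds its "fn" and its "kwargs", one argument or row to a line. jog_arm: Moves the arm, as the interface text tells. Its arguments: {"type":"object","properties":{"steps":{"type":"array","items":{"type":"array","items":{"type":"number"}}},"grip_force":{"type":"number"}},"required":["steps"]}

```bash
mkdir -p pics; ls; cat > h.py <<'E'
import numpy as np, cv2
from scipy.spatial.transform import Rotation as R
from cell import monitor, capture, workorder, nets
def rot(q): return R.from_quat([q[1],q[2],q[3],q[0]]).as_matrix()
def cam(p,s=None):
    if 'mount' in p:
        T=np.eye(4);T[:3,:3]=rot(s['ee_rot']);T[:3,3]=s['ee_pos'];return T@np.array(p['mount'])
    T=np.eye(4);a=np.array(p['attitude']);T[:3,:3]=a if a.shape==(3,3) else rot(a);T[:3,3]=p['position'];return T
def look(n):
    s=monitor.state();p=capture(n);return p,cam(p,s)
def marks(p,T,t):
    return [(round(d['score'],2),(T[:3,:3]@d['point']+T[:3,3]).round(4)) for d in nets.mark_of(p,t)]
def save(p,f): cv2.imwrite('pics/'+f,p['img'][:,:,::-1])
def proj(p,T,X):
    X=np.atleast_2d(X);c=(X-T[:3,3])@T[:3,:3];return np.c_[p['fx']*c[:,0]/c[:,2]+p['cx'],p['fy']*c[:,1]/c[:,2]+p['cy']]
E
python3 - <<'E'
from h import *
s=monitor.state();print(s)
for n in ['scene','side']:
    p,T=look(n);save(p,n+'0.png');print(n,T.round(3).tolist(),p.get('attitude'),p['fx'])
    for t in ['caddy','grip','keyhole','station','rail_mid','drink_can','fuel_tin','bowl']:print(t,marks(p,T,t))
E
```

```text
pics
{'time': 0.0, 'q': array([ 0.26321535,  0.50180272, -0.42680184,  1.55147991,  0.22079419,
        1.13830846, -0.21026393]), 'qvel': array([ 0.00087996,  0.00129818, -0.00107384,  0.00018437,  0.0019094 ,
       -0.00105528, -0.00035918]), 'effort': array([ 1.57038257e-04, -5.69523740e+01, -5.81651285e+00, -2.80938792e+01,
        1.07328620e-02,  1.20940185e-02,  1.30241034e-05]), 'ee_pos': array([ 6.49290903e-01, -4.71696002e-05,  2.30276142e-01]), 'ee_rot': array([-7.07121930e-04,  7.07075188e-01,  7.07137706e-01, -6.65193074e-04]), 'wrist_force': array([ 0.89589777, -0.79033645,  0.49206929]), 'ft_torque': array([ 0.02740026, -0.02508118, -0.03889261]), 'gripper_width': 0.08544322149391856}
scene [[0.437, 0.691, -0.576, 1.21], [0.9, -0.335, 0.28, -0.334], [0.001, -0.64, -0.768, 1.028], [0.0, 0.0, 0.0, 1.0]] [-0.28876953  0.796882    0.49909999 -0.180251  ] 407.86135347983674
caddy [(0.56, array([ 0.4912,  0.1728, -0.0012])), (0.44, array([0.3554, 0.1621, 0.0007]))]
grip [(0.79, array([0.5445, 0.1752, 0.0943])), (0.6, array([0.387 , 0.1303, 0.0941]))]
keyhole [(0.64, array([
[... 683 characters left out ...]

caddy [(0.74, array([0.351 , 0.1559, 0.0011])), (0.64, array([0.498 , 0.1708, 0.0008]))]
grip [(0.93, array([0.5353, 0.1834, 0.0956])), (0.7, array([0.3878, 0.1286, 0.0972]))]
keyhole [(0.98, array([0.4959, 0.171 , 0.0881])), (0.97, array([0.3559, 0.1554, 0.0907]))]
station [(0.89, array([ 0.5427, -0.148 , -0.0032])), (0.76, array([ 0.2495,  0.3133, -0.0004])), (0.75, array([ 0.8222,  0.1558, -0.0036]))]
rail_mid [(0.81, array([ 0.5463, -0.139 ,  0.1634])), (0.79, array([0.82  , 0.1545, 0.1673])), (0.56, array([0.2567, 0.314 , 0.1669]))]
drink_can [(0.89, array([0.5064, 0.3749, 0.0042]))]
fuel_tin [(0.83, array([ 0.763 , -0.085 ,  0.0008]))]
bowl [(0.94, array([ 0.5475, -0.4091,  0.0053]))]
```

View pics/scene0.png

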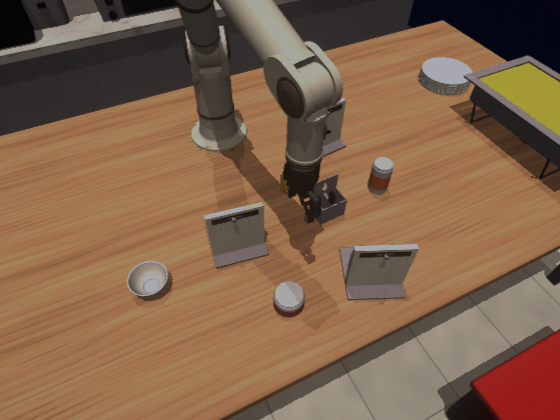

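View pics/side0.png

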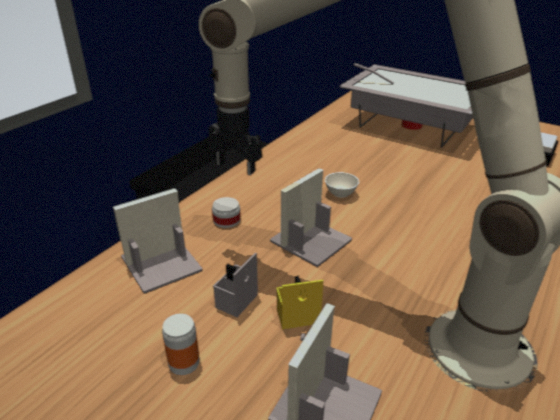

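Scene: the right-most station is at about (240,235), its stud near (235,225), with the bowl at (149,281) and the fuel tin at (289,297). The steel caddy is at (328,205) beside the fingers. In the side view, the steel caddy is at (237,287) and the yellow one at (300,300).

```bash
python3 - <<'E'
from h import *
s=monitor.state();p,T=look('wrist');save(p,'w0.png');print(np.array(p['mount']).round(3),p['fx'])
for t in ['caddy','grip','keyhole','slot_end','station','rail_mid']:print(t,marks(p,T,t))
p,T=look('scene')
for t in ['station','rail_mid']:print(t,marks(p,T,t))
for d in nets.trace(p,'station'):
  m=d['mask'];c=np.argwhere(m).mean(0);print(d['score'],c,m.sum())
x0,y0=190,190
cv2.imwrite('pics/crop.png',cv2.resize(p['img'][190:280,190:290,::-1],None,fx=6,fy=6,interpolation=cv2.INTER_CUBIC))
E
```

```text
[[ 0.001 -0.959 -0.283  0.071]
 [ 1.     0.001 -0.001 -0.001]
 [ 0.001 -0.283  0.959 -0.141]
 [ 0.     0.     0.     1.   ]] 326.2853529401986
caddy [(0.92, array([ 0.4934,  0.1769, -0.0051]))]
grip []
keyhole []
slot_end []
station [(0.85, array([ 0.5439, -0.1391,  0.0019]))]
rail_mid []
station [(0.77, array([ 0.2514,  0.3158, -0.0005])), (0.7, array([ 5.393e-01, -1.356e-01,  2.000e-04])), (0.58, array([0.8216, 0.1574, 0.0029]))]
rail_mid [(0.7, array([0.251 , 0.3165, 0.1671])), (0.69, array([0.8196, 0.1565, 0.1644])), (0.63, array([ 0.5482, -0.1356,  0.1648]))]
0.76 [234.42200064 236.34577034] 3109
0.65 [269.84577114 375.54345917] 3417
0.62 [128.24851367 333.37693222] 841
```

View pics/crop.png

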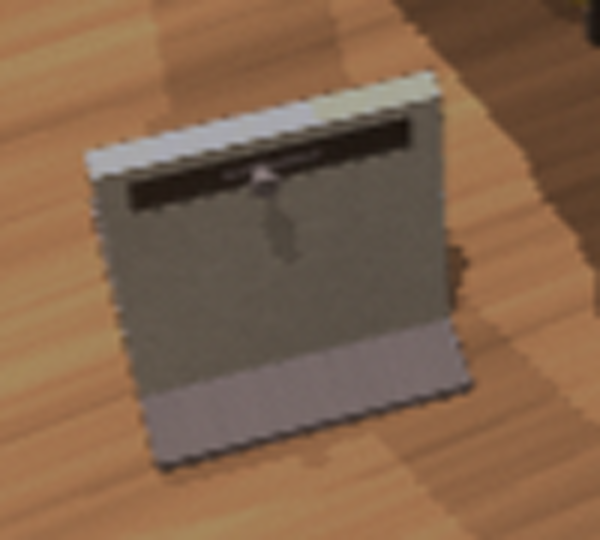

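The crop shows the board's front top edge from (93,174) to (437,97), and the stud head at about (264,180), which is left of the rail's middle.

```bash
cat >> h.py <<'E'
def onplane(p,T,uv,n,d):
    uv=np.atleast_2d(uv).astype(float);r=np.c_[(uv[:,0]-p['cx'])/p['fx'],(uv[:,1]-p['cy'])/p['fy'],np.ones(len(uv))]@T[:3,:3].T
    n=np.array(n,float);k=(d-T[:3,3]@n)/(r@n);return T[:3,3]+r*k[:,None]
E
python3 - <<'E'
from h import *
p,T=look('scene')
f=lambda uv:np.array(uv)/6.+190-.4
a=onplane(p,T,f([(93,174),(437,97)]),[0,0,1],.185);b=onplane(p,T,f([(163,462),(470,380)]),[0,0,1],.01)
for e in(a,b):
  d=e[1]-e[0];print(e.round(4),np.linalg.norm(d),'yaw',np.arctan2(-d[0],d[1]),e.mean(0))
  
yaw=np.arctan2(-(a[1]-a[0])[0],(a[1]-a[0])[1]);n=np.array([np.cos(yaw),np.sin(yaw),0])
st=onplane(p,T,f([(264,180)]),n,n@a.mean(0)+.013)
print('stud',st, (st-a.mean(0))@np.array([-n[1],n[0],0]))
E
```

```text
[[ 0.529  -0.2155  0.185 ]
 [ 0.5547 -0.0615  0.185 ]] 0.15611550068052876 yaw -0.16496826986153346 [ 0.54184792 -0.13853036  0.185     ]
[[ 0.5706 -0.2196  0.01  ]
 [ 0.5925 -0.0662  0.01  ]] 0.15494855910089497 yaw -0.14206880979472453 [ 0.58155798 -0.14292566  0.01      ]
stud [[ 0.553757   -0.14615786  0.170528  ]] [-0.00556823]
```

Emit:
{"fn": "jog_arm", "kwargs": {
  "steps": [
    [0,0,0.18,0.02,-0.01,-0.02,1],
    [0,0,0.36,0.04,-0.03,-0.04,1],
    [0,0,0.54,0.06,-0.05,-0.06,1],
    [0,0,0.72,0.08,-0.07,-0.08,1],
    [0,0,0.9,0.1,-0.08,-0.09,1],
    [0,0,1.08,0.12,-0.09,-0.1,1],
    [0,0,1.26,0.14,-0.1,-0.1,1],
    [0,0,1.44,0.16,-0.105,-0.1,1],
    [0,0,1.62,0.175,-0.105,-0.1,1],
    [0,0,1.77,0.18,-0.105,-0.1,1],
    [0,0,1.77,0.18,-0.105,-0.1,1]
  ]
}}

```text
time: 2.88
ee_pos: [0.5448, 0.1807, 0.3313]
ee_rot: [-0.0, 0.995, -0.098, -0.0]
wrist_force: [-0.0, 0.4, 0.5]
gripper_width: 0.0854
```

```bash
python3 - <<'E'
from h import *
p,T=look('wrist');save(p,'w1.png')
for t in ['caddy','grip','keyhole','slot_end']:print(t,marks(p,T,t))
E
```

```text
caddy [(0.9, array([ 0.4926,  0.1789, -0.0036])), (0.73, array([ 3.525e-01,  1.611e-01, -2.000e-04]))]
grip [(0.75, array([0.3853, 0.1287, 0.0938])), (0.56, array([0.5421, 0.1711, 0.0969]))]
keyhole [(0.76, array([0.35  , 0.1609, 0.0872])), (0.75, array([0.5433, 0.1729, 0.0956])), (0.7, array([0.4935, 0.1692, 0.0949])), (0.48, array([ 0.506 ,  0.3823, -0.0039]))]
slot_end [(0.97, array([0.5   , 0.1736, 0.1163])), (0.92, array([0.3551, 0.1639, 0.1117]))]
```

View pics/w1.png

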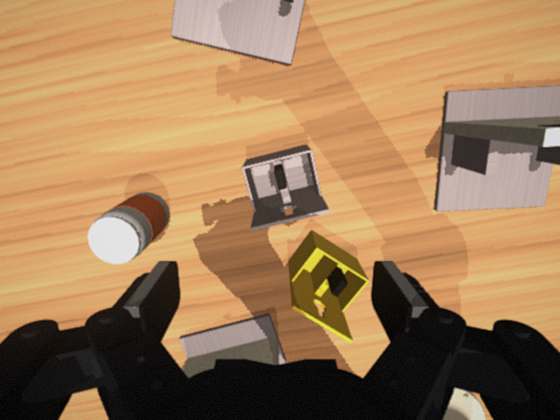

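The wrist view shows the steel caddy at about (285,185). Its back-plate top edge runs from (251,227) to (328,213), the front rim from (245,164) to (312,148), and the grip is at (281,178).

```bash
python3 - <<'E'
from h import *
p,T=look('wrist')
a=onplane(p,T,[(251,227),(328,213)],[0,0,1],.13);b=onplane(p,T,[(244.5,164),(313,148)],[0,0,1],.07)
for e in(a,b):
  d=e[0]-e[1];print(e.round(4).tolist(),np.linalg.norm(d),'yaw',np.arctan2(-d[0],d[1]),e.mean(0))
print(onplane(p,T,[(281,177)],[0,0,1],.105))
cv2.imwrite('pics/w1c.png',cv2.resize(p['img'][130:250,220:350,::-1],None,fx=5,fy=5,interpolation=cv2.INTER_CUBIC))
E
```

```text
[[0.4972, 0.2155, 0.13], [0.4965, 0.1288, 0.13]] 0.08670055554390886 yaw -0.008207614627095598 [0.49684669 0.17219165 0.13      ]
[[0.5592, 0.2143, 0.07], [0.5619, 0.1279, 0.07]] 0.08648282847145539 yaw 0.030974796572617445 [0.56053286 0.17108951 0.07      ]
[[0.54121937 0.1723922  0.105     ]]
```

View pics/w1c.png

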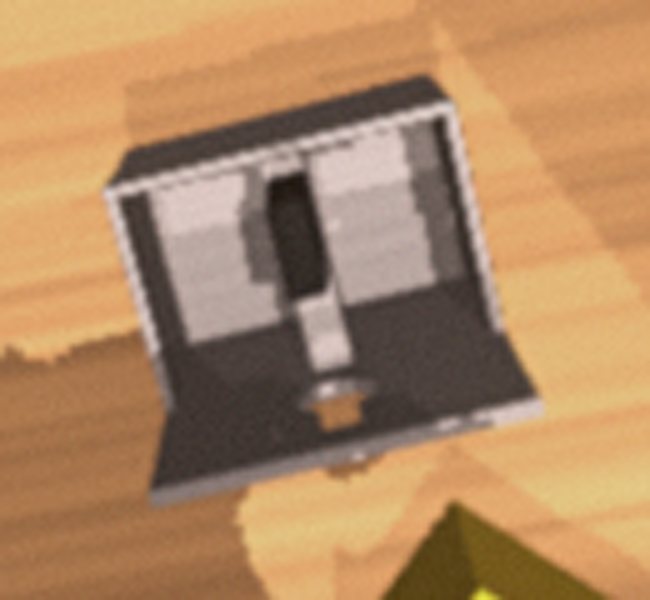

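Emit:
{"fn": "jog_arm", "kwargs": {
  "steps": [
    [0,0,-0.12,-0.002,0.005,0.04,1],
    [0,0,-0.245,-0.003,0.0085,0.08,1],
    [0,0,-0.245,-0.003,0.0085,0.12,1],
    [0,0,-0.245,-0.003,0.0085,0.16,1],
    [0,0,-0.245,-0.003,0.0085,0.2,1],
    [0,0,-0.245,-0.003,0.0085,0.23,1],
    [0,0,-0.245,-0.003,0.0085,0.247,1],
    [0,0,-0.245,-0.003,0.0085,0.255,1],
    [0,0,-0.245,-0.003,0.0085,0.255,1]
  ],
  "grip_force": 60
}}

```text
time: 4.3
ee_pos: [0.5408, 0.1718, 0.0766]
ee_rot: [-0.0, 1.0, 0.023, 0.0]
wrist_force: [-0.2, 0.6, 0.4]
gripper_width: 0.0856
```

```bash
python3 - <<'E'
from h import *
p,T=look('wrist');save(p,'w2.png')
for t in ['caddy','grip','slot_end']:print(t,marks(p,T,t))
E
```

```text
caddy [(0.64, array([ 0.4957,  0.177 , -0.0031]))]
grip [(0.97, array([0.5446, 0.1724, 0.096 ]))]
slot_end []
```

View pics/w2.png

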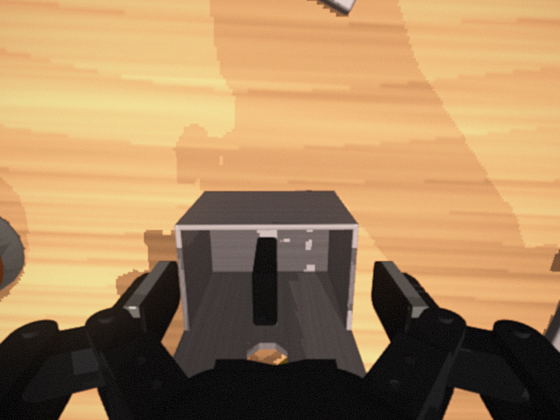

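The wrist view shows the fingers on either side of the grip. The front rim is level, at row 226 from columns 177 to 357. The grip, at column 265, is about 4 mm left of the finger centre, so I'll centre and close.

Emit:
{"fn": "jog_arm", "kwargs": {
  "steps": [
    [0,0,0,0.002,-0.004,0,1],
    [0,0,0,0.002,-0.004,0,0.5],
    [0,0,0,0.002,-0.004,0,0],
    [0,0,0,0.002,-0.004,0,0],
    [0,0,0,0.002,-0.004,0,0],
    [0,0,0,0.002,-0.004,0,0],
    [0,0,0,0.002,-0.004,0,0],
    [0,0,0,0.002,-0.004,0,0]
  ],
  "grip_force": 60
}}

```text
time: 5.5
ee_pos: [0.5433, 0.1762, 0.0775]
ee_rot: [-0.0, 1.0, 0.023, 0.001]
wrist_force: [0.6, 0.8, -0.3]
gripper_width: 0.0092
```

Emit:
{"fn": "jog_arm", "kwargs": {
  "steps": [
    [0,0,0,0,0,-0.015,0],
    [0,0,0,0,0,-0.045,0],
    [0,0,0,0,0,-0.09,0],
    [0,0,0,0,0,-0.135,0],
    [0,0,0,0,0,-0.18,0],
    [0,0,0,0,0,-0.22,0],
    [0,0,0,0,0,-0.235,0],
    [0,0,0,0,0,-0.235,0]
  ]
}}

```text
time: 6.5
ee_pos: [0.5428, 0.1761, 0.3129]
ee_rot: [-0.0, 1.0, 0.023, 0.002]
wrist_force: [-0.2, 0.3, -3.5]
gripper_width: 0.009
```

Emit:
{"fn": "jog_arm", "kwargs": {
  "steps": [
    [0,0,0.02,-0.004,0.02,0,0],
    [0,0,0.05,-0.01,0.06,0,0],
    [0,0,0.08,-0.015,0.105,0,0],
    [0,0,0.11,-0.02,0.15,0,0],
    [0,0,0.14,-0.025,0.195,0,0],
    [0,0,0.17,-0.03,0.24,0,0],
    [0,0,0.19,-0.035,0.28,0,0],
    [0,0,0.2,-0.037,0.305,0,0],
    [0,0,0.2,-0.037,0.312,0,0],
    [0,0,0.2,-0.037,0.312,0,0],
    [0,0,0.2,-0.037,0.312,0,0]
  ]
}}

```text
time: 7.88
ee_pos: [0.5202, -0.1356, 0.3121]
ee_rot: [-0.001, 0.997, -0.076, 0.001]
wrist_force: [0.4, 0.4, -3.2]
gripper_width: 0.009
```

```bash
python3 - <<'E'
from h import *
p,T=look('wrist');save(p,'w3.png')
print(T.round(4).tolist())
for t in ['caddy','grip','station','rail_mid']:print(t,marks(p,T,t))
p,T=look('scene');print(marks(p,T,'caddy'))
E
```

```text
[[-0.1505, -0.949, -0.2771, 0.5898], [-0.9886, 0.1441, 0.0433, -0.1472], [-0.0012, 0.2805, -0.9599, 0.4536], [0.0, 0.0, 0.0, 1.0]]
caddy [(0.75, array([ 0.3542,  0.1606, -0.0047])), (0.65, array([ 0.4721, -0.1253,  0.2315]))]
grip [(0.77, array([ 0.5203, -0.1396,  0.3323])), (0.65, array([0.3843, 0.1271, 0.0931]))]
station [(0.9, array([ 0.5442, -0.139 ,  0.001 ])), (0.87, array([ 0.2524,  0.3139, -0.0011]))]
rail_mid [(0.82, array([ 0.5446, -0.1361,  0.1622]))]
[(0.94, array([ 0.4698, -0.1316,  0.2355])), (0.75, array([ 0.3517,  0.1596, -0.0008]))]
```

View pics/w3.png

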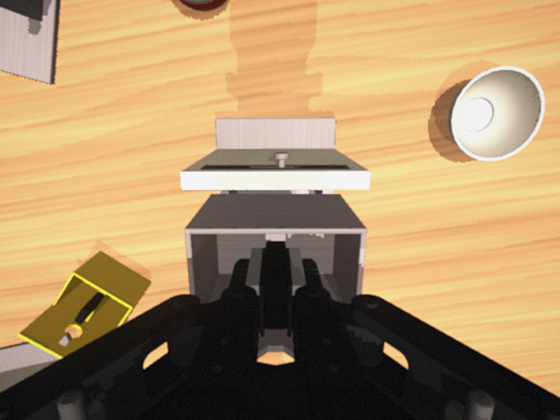

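The wrist view shows the board's top front edge at row 171 from columns 181 to 369. The stud is at about (282,158). The held caddy's front rim is at row 229 from columns 187 to 365, almost parallel to the board. I'll zoom in for sub-pixel edges.

```bash
python3 - <<'E'
import cv2
a=cv2.imread('pics/w3.png')[140:290,175:375]
cv2.imwrite('pics/w3c.png',cv2.resize(a,None,fx=4,fy=4,interpolation=cv2.INTER_CUBIC))
E
```

```text
(no output)
```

View pics/w3c.png

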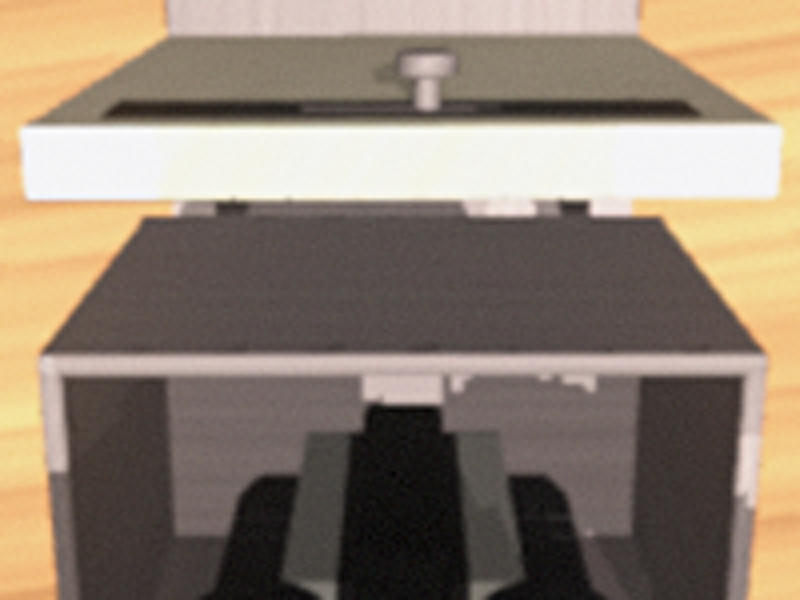

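The zoom shows the board's top front edge at row 125 (x 22–782) and the stud head centred at (428,62) with its shank at 427. The caddy rim's front edge is at row 354 (x 40–768) and its bottom front edge at row 218 (148–662). Board and caddy are parallel.

```bash
python3 - <<'E'
from h import *
p,T=look('wrist');s=monitor.state();z=s['ee_pos'][2]
Tt=np.eye(4);Tt[:3,:3]=rot(s['ee_rot']);Tt[:3,3]=s['ee_pos'];iT=np.linalg.inv(Tt)
f=lambda uv:np.array(uv)/4.+[175-.4,140-.4]
def tool(X): return (X@iT[:3,:3].T+iT[:3,3]).round(4)
zc=z-.0775
print('board edge',tool(onplane(p,T,f([(22,125),(782,125)]),[0,0,1],.185)))
print('stud head r',tool(onplane(p,T,f([(400,62),(428,62),(456,62)]),[0,0,1],.169)))
print('shank',tool(onplane(p,T,f([(416,108),(427,108),(440,108)]),[0,0,1],.168)))
print('rim',tool(onplane(p,T,f([(40,354),(768,354)]),[0,0,1],zc+.07)))
print('bot',tool(onplane(p,T,f([(148,218),(662,218)]),[0,0,1],zc)))
print(Tt.round(3).tolist(),zc)
E
```

```text
board edge [[ 0.0223 -0.0785  0.1279]
 [ 0.0224  0.0797  0.1277]]
stud head r [[0.0333 0.0002 0.1438]
 [0.0334 0.0063 0.1438]
 [0.0334 0.0124 0.1438]]
shank [[0.0231 0.0037 0.1448]
 [0.0231 0.0061 0.1448]
 [0.0231 0.009  0.1448]]
rim [[ 0.016  -0.0433  0.0076]
 [ 0.016   0.0449  0.0075]]
bot [[ 0.0152 -0.0433  0.0776]
 [ 0.0152  0.0455  0.0775]]
[[0.988, -0.153, 0.003, 0.52], [-0.153, -0.988, 0.001, -0.137], [0.003, -0.001, -1.0, 0.313], [0.0, 0.0, 0.0, 1.0]] 0.23519401450407096
```

Emit:
{"fn": "jog_arm", "kwargs": {
  "steps": [
    [0,0,0,0.025,0.002,0,0],
    [0,0,0,0.06,0.005,0,0],
    [0,0,0,0.095,0.005,0,0],
    [0,0,0,0.116,0.005,0.01,0],
    [0,0,0,0.116,0.005,0.04,0],
    [0,0,0,0.116,0.005,0.08,0],
    [0,0,0,0.116,0.005,0.115,0],
    [0,0,0,0.116,0.005,0.145,0],
    [0,0,0,0.116,0.005,0.158,0],
    [0,0,0,0.116,0.005,0.16,0],
    [0,0,0,0.116,0.005,0.16,0],
    [0,0,0,0.116,0.005,0.16,0]
  ]
}}

```text
time: 9.78
ee_pos: [0.6358, -0.1598, 0.1547]
ee_rot: [-0.0, 0.997, -0.077, 0.003]
wrist_force: [-0.6, 0.0, -3.3]
gripper_width: 0.0087
```

```bash
python3 - <<'E'
from h import *
s=monitor.state();print(s['ee_pos'],s['ee_rot'],s['wrist_force'])
p,T=look('scene');print(marks(p,T,'caddy'),marks(p,T,'keyhole'))
a=p['img'][185:285,190:310,::-1]
p,T=look('side');print(marks(p,T,'caddy'),marks(p,T,'keyhole'),marks(p,T,'slot_end'))
cv2.imwrite('pics/pre.png',cv2.resize(a,None,fx=5,fy=5,interpolation=cv2.INTER_CUBIC))
b=p['img'][150:270,240:380,::-1];cv2.imwrite('pics/pre2.png',cv2.resize(b,None,fx=5,fy=5,interpolation=cv2.INTER_CUBIC))
E
```

```text
[ 0.63579902 -0.15983277  0.1546592 ] [-3.30746019e-04  9.97058162e-01 -7.65890157e-02  3.00593346e-03] [-0.59157403  0.04643667 -3.26464627]
[(0.62, array([ 0.5834, -0.156 ,  0.0779])), (0.58, array([ 0.3551,  0.1601, -0.0004]))] [(0.88, array([0.3507, 0.162 , 0.0932])), (0.68, array([ 0.586, -0.157,  0.169])), (0.39, array([ 0.5465, -0.4044, -0.0007]))]
[(0.72, array([ 0.3505,  0.1562, -0.0013])), (0.59, array([ 0.5883, -0.1546,  0.0769]))] [(0.76, array([ 0.5904, -0.1549,  0.164 ])), (0.75, array([0.3534, 0.1565, 0.0899]))] [(0.65, array([ 0.5919, -0.1529,  0.1944])), (0.63, array([0.3537, 0.1571, 0.117 ]))]
```

View pics/pre.png

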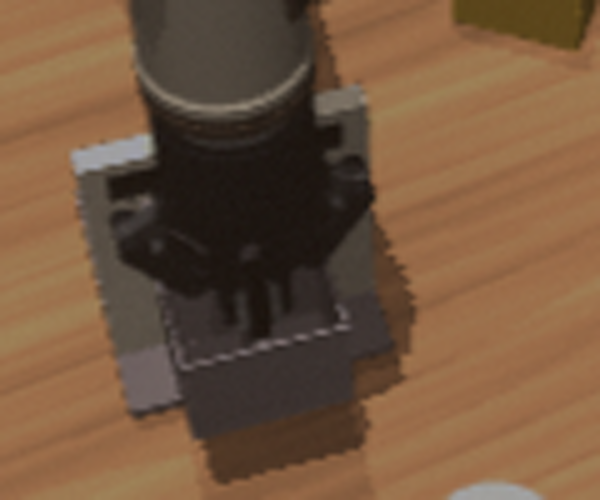

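The scene crop shows the caddy squarely in front of the board, not touching it. The networks' keyhole (y about -0.156, z about 0.165) agrees with my estimate. I'll lower it 2 mm and advance gently.

Emit:
{"fn": "jog_arm", "kwargs": {
  "steps": [
    [0,0,0,-0.01,0.0005,0.002,0],
    [0,0,0,-0.022,0.0005,0.002,0],
    [0,0,0,-0.03,0.0005,0.002,0],
    [0,0,0,-0.033,0.0005,0.002,0],
    [0,0,0,-0.0345,0.0005,0.002,0],
    [0,0,0,-0.036,0.0005,0.002,0],
    [0,0,0,-0.037,0.0005,0.002,0],
    [0,0,0,-0.037,0.0005,0.002,0]
  ]
}}

```text
time: 11.12
ee_pos: [0.5982, -0.1544, 0.1511]
ee_rot: [-0.0, 0.997, -0.077, 0.002]
wrist_force: [-0.1, 0.3, -3.9]
gripper_width: 0.009
```

Emit:
{"fn": "jog_arm", "kwargs": {
  "steps": [
    [0,0,0,-0.001,0,-0.001,0],
    [0,0,0,-0.002,0,-0.001,0],
    [0,0,0,-0.003,0,-0.001,0],
    [0,0,0,-0.003,0,-0.001,0]
  ]
}}

```text
time: 11.62
ee_pos: [0.5951, -0.154, 0.152]
ee_rot: [-0.001, 0.997, -0.077, 0.002]
wrist_force: [0.0, 0.1, -3.6]
gripper_width: 0.0092
```

Emit:
{"fn": "jog_arm", "kwargs": {
  "steps": [
    [0,0,0,-0.001,0,0,0],
    [0,0,0,-0.002,0,0,0],
    [0,0,0,-0.003,0,0,0],
    [0,0,0,-0.003,0,0,0]
  ]
}}

```text
time: 12.12
ee_pos: [0.5921, -0.1535, 0.1521]
ee_rot: [-0.001, 0.997, -0.077, 0.002]
wrist_force: [-0.5, 0.2, -4.0]
gripper_width: 0.0089
```

Emit:
{"fn": "jog_arm", "kwargs": {
  "steps": [
    [0,0,0,-0.0005,0,0,0],
    [0,0,0,-0.001,0,0,0],
    [0,0,0,-0.0015,0,0,0],
    [0,0,0,-0.0015,0,0,0]
  ]
}}

```text
time: 12.62
ee_pos: [0.5905, -0.1533, 0.152]
ee_rot: [-0.001, 0.997, -0.077, 0.002]
wrist_force: [0.4, -0.1, -3.2]
gripper_width: 0.0084
```

Emit:
{"fn": "jog_arm", "kwargs": {
  "steps": [
    [0,0,0,-0.0005,0,0,0],
    [0,0,0,-0.001,0,0,0],
    [0,0,0,-0.001,0,0,0]
  ]
}}

```text
time: 13.0
ee_pos: [0.5897, -0.1531, 0.1521]
ee_rot: [-0.0, 0.997, -0.077, 0.002]
wrist_force: [0.2, -0.5, -3.9]
gripper_width: 0.0089
```

Emit:
{"fn": "jog_arm", "kwargs": {
  "steps": [
    [0,0,0,-0.0005,0,0,0],
    [0,0,0,-0.001,0,0,0],
    [0,0,0,-0.001,0,0,0]
  ]
}}

```text
time: 13.38
ee_pos: [0.5896, -0.1529, 0.1523]
ee_rot: [-0.0, 0.997, -0.076, 0.003]
wrist_force: [5.2, -0.7, -6.0]
gripper_width: 0.0087
```

```bash
python3 - <<'E'
from h import *
s=monitor.state();print(s['ee_pos'],s['wrist_force'],s['ft_torque'])
p,T=look('side');print(marks(p,T,'caddy'),marks(p,T,'keyhole'))
p,T=look('scene');print(marks(p,T,'caddy'))
E
```

```text
[ 0.58962958 -0.15294355  0.15232078] [ 5.15754839 -0.6696739  -5.97623515] [-0.09777428 -1.0899547   0.14358994]
[] [(0.93, array([ 0.5467, -0.1482,  0.162 ])), (0.88, array([0.3547, 0.1576, 0.0898]))]
[(0.75, array([0.3522, 0.1593, 0.0008])), (0.68, array([ 0.5387, -0.1361,  0.0016])), (0.58, array([ 0.5406, -0.1452,  0.0735]))]
```

Contact of 5 N came exactly where the board face was predicted, so the hole is over the stud. I'll back off 1 mm and slide down in stages.

Emit:
{"fn": "jog_arm", "kwargs": {
  "steps": [
    [0,0,0,0.001,0,0,0],
    [0,0,0,0.0012,0,0.001,0],
    [0,0,0,0.0012,0,0.0025,0],
    [0,0,0,0.0012,0,0.004,0],
    [0,0,0,0.0012,0,0.0055,0],
    [0,0,0,0.0012,0,0.007,0],
    [0,0,0,0.0012,0,0.007,0]
  ]
}}

```text
time: 14.5
ee_pos: [0.5907, -0.1531, 0.1451]
ee_rot: [-0.0, 0.997, -0.076, 0.003]
wrist_force: [0.4, 1.0, -4.0]
gripper_width: 0.009
```

Emit:
{"fn": "jog_arm", "kwargs": {
  "steps": [
    [0,0,0,0,0,0.0015,0],
    [0,0,0,0,0,0.003,0],
    [0,0,0,0,0,0.0045,0],
    [0,0,0,0,0,0.006,0],
    [0,0,0,0,0,0.006,0]
  ]
}}

```text
time: 15.12
ee_pos: [0.5906, -0.1531, 0.1389]
ee_rot: [-0.001, 0.997, -0.076, 0.002]
wrist_force: [0.8, 0.2, -3.8]
gripper_width: 0.0089
```

Emit:
{"fn": "jog_arm", "kwargs": {
  "steps": [
    [0,0,0,0,0,0.0015,0],
    [0,0,0,0,0,0.003,0],
    [0,0,0,0,0,0.0045,0],
    [0,0,0,0,0,0.006,0],
    [0,0,0,0,0,0.006,0]
  ]
}}

```text
time: 15.75
ee_pos: [0.5905, -0.153, 0.1327]
ee_rot: [-0.001, 0.997, -0.076, 0.002]
wrist_force: [0.0, 0.4, -2.9]
gripper_width: 0.0091
```

Emit:
{"fn": "jog_arm", "kwargs": {
  "steps": [
    [0,0,0,0,0,0.001,0],
    [0,0,0,0,0,0.002,0],
    [0,0,0,0,0,0.002,0]
  ]
}}

```text
time: 16.12
ee_pos: [0.5904, -0.153, 0.1306]
ee_rot: [-0.001, 0.997, -0.076, 0.002]
wrist_force: [0.5, 0.2, -3.8]
gripper_width: 0.0094
```

Emit:
{"fn": "jog_arm", "kwargs": {
  "steps": [
    [0,0,0,0,0,0.0005,0],
    [0,0,0,0,0,0.001,0],
    [0,0,0,0,0,0.001,0]
  ]
}}

```text
time: 16.5
ee_pos: [0.5905, -0.153, 0.1296]
ee_rot: [-0.001, 0.997, -0.076, 0.002]
wrist_force: [-0.1, -0.2, -2.7]
gripper_width: 0.009
```

Emit:
{"fn": "jog_arm", "kwargs": {
  "steps": [
    [0,0,0,0,0,0.0005,0],
    [0,0,0,0,0,0.001,0],
    [0,0,0,0,0,0.001,0]
  ]
}}

```text
time: 16.88
ee_pos: [0.5905, -0.153, 0.1291]
ee_rot: [-0.001, 0.997, -0.076, 0.002]
wrist_force: [-1.8, 0.7, 1.3]
gripper_width: 0.0088
```

The stud takes the caddy's weight at the expected height (+5 N upward at TCP z 0.129). Releasing now.

Emit:
{"fn": "jog_arm", "kwargs": {
  "steps": [
    [0,0,0,0,0,0,0.15],
    [0,0,0,0,0,0,0.3],
    [0,0,0,0,0,0,0.5],
    [0,0,0,0,0,0,0.6],
    [0,0,0,0,0,0,0.6],
    [0,0,0,0,0,0,0.6]
  ]
}}

```text
time: 17.62
ee_pos: [0.5905, -0.153, 0.129]
ee_rot: [-0.001, 0.997, -0.076, 0.002]
wrist_force: [-0.3, -0.1, -0.1]
gripper_width: 0.0513
```

Emit:
{"fn": "jog_arm", "kwargs": {
  "steps": [
    [0,0,0,0,0,-0.01,0.6],
    [0,0,0,0,0,-0.03,0.6],
    [0,0,0,0,0,-0.06,0.6],
    [0,0,0,0,0,-0.1,0.6],
    [0,0,0,0,0,-0.14,0.6],
    [0,0,0,0,0,-0.18,0.6],
    [0,0,0,0,0,-0.2,0.6],
    [0,0,0,0,0,-0.2,0.6]
  ]
}}

```text
time: 18.62
ee_pos: [0.5907, -0.1534, 0.3318]
ee_rot: [-0.0, 0.997, -0.076, 0.005]
wrist_force: [0.1, -0.3, 0.4]
gripper_width: 0.0514
```

```bash
python3 - <<'E'
from h import *
p,T=look('wrist');print(marks(p,T,'caddy'),marks(p,T,'grip'),marks(p,T,'keyhole'));a=p['img']
p,T=look('scene');print(marks(p,T,'caddy'),marks(p,T,'grip'))
b=cv2.resize(p['img'][185:285,190:310],(504,420),interpolation=cv2.INTER_CUBIC)
cv2.imwrite('pics/end.png',cv2.resize(np.hstack([a[:,100:390],b]),(794,420))[:,:,::-1])
print(marks(p,T,'drink_can'),marks(p,T,'fuel_tin'),marks(p,T,'bowl'),monitor.state()['wrist_force'])
E
```

```text
[(0.93, array([ 0.5408, -0.1405,  0.0483]))] [(0.98, array([ 0.5878, -0.1548,  0.1491])), (0.74, array([0.3838, 0.1257, 0.0949])), (0.24, array([ 0.7611, -0.0855, -0.002 ]))] [(0.69, array([0.3529, 0.1609, 0.0854])), (0.68, array([ 0.5353, -0.1465,  0.1451]))]
[(0.68, array([0.3523, 0.1608, 0.0015])), (0.57, array([ 0.5386, -0.1442,  0.0499]))] [(0.9, array([ 0.5885, -0.15  ,  0.144 ])), (0.71, array([0.3892, 0.1297, 0.0932]))]
[(0.93, array([0.5065, 0.3852, 0.0026]))] [(0.64, array([ 7.609e-01, -8.350e-02, -5.000e-04]))] [(0.96, array([ 0.5472, -0.4044, -0.001 ]))] [ 0.26756363 -0.33905382 -0.07710763]
```

View pics/end.png

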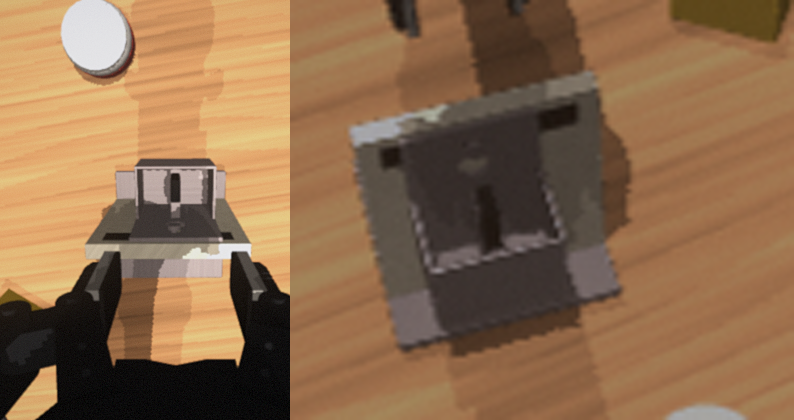

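The caddy hangs upright and square against the board, with its bottom about 50 mm up by the networks. The gripper is clear and the bystanders haven't moved. Handing in.

```bash
python3 -c "
from cell import workorder;print(workorder.job_done())"
```

```text
the job is handed in; nothing more can be done
None
```

The steel caddy is hanging on the stud of the right-most station, and I handed the job in at about 19 s of the 54 s allowed; no verdict was reported.

- **Finding the stud:** A wrist picture taken while holding the caddy put the stud about 5.5 mm right of the rail's middle.
- **Fitting and locking:** I slid the keyhole over the head and touched the board at about 5 N. The caddy then slid 23 mm down until the stud took its weight, about 5 N upward. Then I let go and raised the gripper clear.
- **Forces:** The highest contact I read was about 5 N. I only had readings at the end of each move, so a brief peak between them would not show.
- **Last checks:**
  - The caddy hangs upright and square against the board, with its bottom 48 to 50 mm above the counter by the networks. The expected height is 52 mm, and the networks are good to about 4 mm.
  - The wrist force was near zero.
  - The can, tin and bowl were at their starting places within measurement error.
- **One disagreement:** The final wrist picture's keyhole reading (x 0.535) was about 6 mm behind the expected board face. The images and the contact position don't support it, so I took it as network error.

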